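# Line up heel lifts against the gluing fence

## Task

Take the straightedge from its cork mat by the orange grip, lay it on the near side of the gluing board and push all four loose heel lifts together with it until every one sits home against the fence, its straight side squared up along the bar. Press the row home gently, with about 12 newtons in all (never over 20), for about a second, touching the lifts with nothing but the straightedge. Then put the straightedge back flat on the middle of its mat, lying along it, and leave the lifts home and the tin and jar where they are.

Things in the scene. Friction and masses are not known exactly. Their poses are not given: they have to be found in the camera images.
- board: fixed white gluing board, a plate 8 mm thick, 240 mm wide (y), with an adjustable aluminium fence across its far side. Origin at table height in the middle of its width; x points across the board through the fence, away from the robot (within 0.25 rad of the world's x), z up. The plate runs from x = -200 to +30 mm; its near strip (x below -122 mm) is free of heel lifts
- fence_range (a point): middle of the fence's range, on the board's top, axes as the board's. The fence is a straight rigid bar along y, 240 mm long, 14 mm thick, 14 mm high, clamped square at a setting that is not measured: its near face is anywhere from x = -10 to +10 mm here. With all lifts home on it, force rises several N per mm of further travel, depending on arm and grip
- straightedge: loose straightedge, 0.2 to 0.33 kg: a steel bar 200 mm long (its y), 32 mm wide (x) and 12 mm thick, lying flat, with an upright orange grip block standing on its middle, 22 mm thick (x), 60 mm long (y), from z = 12 to 62 mm. Origin in the middle of its underside, z up. Its two long edges (x = -16 and +16 mm) are alike and either can push. With the bar against lifts that are home, its origin is 36 mm short of the fence's face
- mat: fixed cork mat 230 mm long (y), 60 mm wide (x) and 4 mm thick, on the table to the left or right of the board: the straightedge's place. Origin in the middle of its underside
- tin: bystander: red polish tin, 72 mm across, 26 mm high, loose. Origin in the middle of its underside
- jar: bystander: glue jar, 56 mm across, 75 mm high, loose, standing beyond the fence. Origin in the middle of its underside
- lift0: loose D-shaped heel lift of smooth, slippery hard plastic (friction about 0.3), black, lying flat on the board: 10 mm thick, 34 mm wide (y), 20 mm deep (x). Origin in the middle of its underside; x points from its straight side (at x = -10 mm, 34 mm wide) to its rounded side (corners of radius 7 mm, 20 mm of flat between them at x = +10 mm), z up. Starts with the rounded side towards the fence, within 0.3 rad; 11 to 15 g
- lift1: loose D-shaped heel lift of smooth, slippery hard plastic (friction about 0.3), brown, lying flat on the board: 10 mm thick, 34 mm wide (y), 20 mm deep (x). Origin in the middle of its underside; x points from its straight side (at x = -10 mm, 34 mm wide) to its rounded side (corners of radius 7 mm, 20 mm of flat between them at x = +10 mm), z up. Starts with the rounded side towards the fence, within 0.3 rad; 11 to 15 g
- lift2: loose D-shaped heel lift of smooth, slippery hard plastic (friction about 0.3), black, lying flat on the board: 10 mm thick, 34 mm wide (y), 20 mm deep (x). Origin in the middle of its underside; x points from its straight side (at x = -10 mm, 34 mm wide) to its rounded side (corners of radius 7 mm, 20 mm of flat between them at x = +10 mm), z up. Starts with the rounded side towards the fence, within 0.3 rad; 11 to 15 g
- lift3: loose D-shaped heel lift of smooth, slippery hard plastic (friction about 0.3), brown, lying flat on the board: 10 mm thick, 34 mm wide (y), 20 mm deep (x). Origin in the middle of its underside; x points from its straight side (at x = -10 mm, 34 mm wide) to its rounded side (corners of radius 7 mm, 20 mm of flat between them at x = +10 mm), z up. Starts with the rounded side towards the fence, within 0.3 rad; 11 to 15 g

How it is judged (in metres and radians):
On the way, in this order (a step that is already met when the one before it is completed fails the run):
1. the straightedge is lifted clear of its mat (z of straightedge in the frame of mat above 0.02 m), for 0.1 s.
2. with the bar low over the board, all four lifts are pinned between it and the fence in a straight, square row, each feeling the press, 6 to 20 N in all, for 0.4 s (x of each of lift0, lift1, lift2, lift3 in the frame of board above -0.0225 m and y of lift0 in the frame of board between -0.115 and 0.115 m and angle between the x axis of each of lift0, lift1, lift2, lift3 and the x axis of board, either way round below 0.12 rad and angle between each of lift0, lift1, lift2, lift3's own z axis and vertical below 0.1 rad and y of lift1 in the frame of board between -0.115 and 0.115 m and x of lift1 in the frame of lift0 between -0.006 and 0.006 m and y of lift2 in the frame of board between -0.115 and 0.115 m and x of lift2 in the frame of lift0 between -0.006 and 0.006 m and y of lift3 in the frame of board between -0.115 and 0.115 m and x of lift3 in the frame of lift0 between -0.006 and 0.006 m and contact force between board and lift0 above 0.8 N and contact force between board and lift1 above 0.8 N and contact force between board and lift2 above 0.8 N and contact force between board and lift3 above 0.8 N and contact force between straightedge and lift0 above 0.5 N and contact force between straightedge and lift1 above 0.5 N and contact force between straightedge and lift2 above 0.5 N and contact force between straightedge and lift3 above 0.5 N and contact force between board and anything else between 6 and 20 N and z of straightedge in the frame of board below 0.015 m), for 0.4 s.
At the end, for the whole second after the job is handed in: the four heel lifts flat on the board in one straight row along the fence (in line within 6 mm, square to the board within 0.12 rad, none drawn back); the straightedge flat on its mat, within 25 mm of its middle and along it within 0.25 rad; all released and at rest (x of each of lift0, lift1, lift2, lift3 in the frame of board above -0.0225 m and y of lift0 in the frame of board between -0.115 and 0.115 m and angle between the x axis of each of lift0, lift1, lift2, lift3 and the x axis of board, either way round below 0.12 rad and angle between each of lift0, lift1, lift2, lift3's own z axis and vertical below 0.1 rad and y of lift1 in the frame of board between -0.115 and 0.115 m and x of lift1 in the frame of lift0 between -0.006 and 0.006 m and y of lift2 in the frame of board between -0.115 and 0.115 m and x of lift2 in the frame of lift0 between -0.006 and 0.006 m and y of lift3 in the frame of board between -0.115 and 0.115 m and x of lift3 in the frame of lift0 between -0.006 and 0.006 m and horizontal distance between straightedge and mat below 0.025 m and z of straightedge in the frame of mat between 0.001 and 0.007 m and angle between straightedge's own z axis and vertical below 0.08 rad and angle between the y axis of straightedge and the y axis of mat, either way round below 0.25 rad and linear speed of each of straightedge, lift0, lift1, lift2, lift3 below 0.02 m/s); the robot touches nothing.
It fails at once if the board and fence are pressed with more than 24 N in all (contact force between board and anything else above 24 N).
It fails at once if a heel lift is touched by the gripper or arm instead of the straightedge (contact force between any of the fingers, the arm and lift0 above 0.3 N or contact force between any of the fingers, the arm and lift1 above 0.3 N or contact force between any of the fingers, the arm and lift2 above 0.3 N or contact force between any of the fingers, the arm and lift3 above 0.3 N).
It fails at once if a heel lift is tipped up (angle between any of lift0, lift1, lift2, lift3's own z axis and vertical above 0.5 rad).
It fails at once if the tin or jar is moved more than 15 mm (distance of any of tin, jar from where it was at the start of the episode above 0.015 m).
It also fails if it takes over 72 s, if anything falls off the work surface, if the arm or the gripper's body presses on something with over 40 N, if the wrist force passes 120 N, or if a joint passes its speed limit or range.

## Robot

A 6-joint arm with a two-finger parallel gripper is mounted at the origin on the work surface. World frame = base frame: x ahead of the robot, y to its left, z up, the work surface at z = 0. Lengths are in mm, angles in rad, forces in N, time in s.
With the tool pointing down it reaches from about 350 to 775 mm from the base axis. Payload 7.3 kg.
Tool frame: the origin (TCP) lies midway between the tips of the shut fingers; the grasp point (between the pads) lies 19 mm behind it (bot.tcp_to_grasp is the distance from the TCP to the grasp point, in mm); z points along the fingers, y is the line along which they close (so a half turn about z gives the same grasp; the last joint's range is limited). The gripper opens to 92 mm and grips with 3 to 60 N. Pads are 19 mm wide; open, the fingers measure 130 mm over their backs; the gripper's body (75 mm by 190 mm) begins 47 mm behind the grasp point.
Start: joints at [1.095, 0.342, 1.524, -0, 1.275, -0.146], TCP at [170.009, 496.731, 226.741] pointing down, gripper open.
Joint ranges: [-2.53, 2.53], [-0.77, 2.02], [0.04, 2.7], [-1, 4.14], [0.28, 2.66], [-3.11, 3.11]. Speed limits (rad/s): [2.57, 2.57, 3.14, 3.14, 3.14, 3.14].

## Interface

Orientations are given as [roll, pitch, yaw] about the fixed x, y, z axes, in that order (R = Rz(yaw) Ry(pitch) Rx(roll)).
In Python, from plant import bot, viewer gives the robot as it stands. The module is installed in compiled form; this text tells all that it offers.
- The arm moves only by the shell command python3 -m handwheel 'ROWS'. ROWS is text: rows parted by semicolons, each of 7 numbers parted by spaces: the shift along the tool's x, y, z scaled (see below), then the turn, a rotation vector about the tool's x, y, z scaled (see below), then the opening, from -1 (shut) to 1 (fully open), so that 0 is half open. In form: tx ty tz rx ry rz gripper; .... A call has 1 to 8 rows; each row is the pose to reach, as a shift and turn from the pose commanded when the call began, along the tool's axes at that moment, turning the shorter way round; what a row does not reach only later rows make up. The controller multiplies each number of a shift by 10 cm and each number of a turn by pi rad. A row lasts 1/12 s, in which the tool goes at most 41.7 mm and 7.16 degrees, less where a joint would pass 70% of its speed; a pose out of reach is approached as far as the arm can. A call with a number of a shift or a turn outside -1 to 1 is refused whole. A call with a gripper value outside its range is refused whole. The fingers move at their own pace and stop on an object; the grip force is fixed at half the most. Time passes only in rows, so rows that repeat a pose let the fingers close. It gives the time, the measured TCP pose, the force, the opening and the grip force at its end, in the units of the state.
- bot.get_obs(): the state, without advancing time (a new reading comes with each control period).
- viewer.capture(name): name is "scene" or "side" or "wrist"; returns a dict with "frame" (480x640x3 uint8, red, green, blue), "fov_y" (degrees; the focal length in pixels is half the picture's height over the tangent of half this angle, whatever the lens; pixels are square), "cx", "cy" (the principal point, pixels), "dist_coeffs" ([k1, k2, p1, p2, k3] as OpenCV has them; the pictures are not rectified), "T" (4x4, takes a point from camera to world coordinates). Camera axes: x right, y down, z forward; pixel columns grow to the right and rows downward; lengths in mm; the calibration is good to about 2 mm. A picture is of the moment at which its call begins. There is no depth.
- bot.close_job(): hands the job in; it is judged then, once.
Trained networks look in a picture, given as the dict that the camera call returned (one of the last four; its "shot" number tells which), for a name from the list of things; names that differ only in an ending like _2 or _b are one class to them, and where a whole thing is asked for, a point or a joint stands for the part that bears it (a point fixed in the world has none). Each returns a list of dicts, best first, with "score" (0 to 1); they miss things now and then, are a little off and sometimes report something else, mostly with a low value. They report only what shows in the picture. A call takes as long as a camera call.
- viewer.recognise(target, picture): "centre" ([column, row] in pixels, amid what is visible of it).
- viewer.cut_out(target, picture): "pixels" (480x640 bool, what is visible of it) and "centre" ([column, row] in pixels, amid what is visible of it).
The state is a dict: "time": time; "joint_positions": joint angles; "dq": joint speeds; "tau": joint torques, N m; "tool_pos": TCP position; "tcp_rot": TCP orientation; "contact_force": force on the tool from outside, world axes, zero at the start; "moment": the same for the moment, N m; "grip_width": finger opening in mm; "finger_force": force on a finger pad.
Only numpy, scipy, OpenCV 4.12 (cv2) and the standard library are available. Lean on these libraries where they do the work, as an engineer would, in place of code of your own. Each camera call takes 0.05 s, during which the arm holds its last target. There are 200 camera calls.

## Working session

There is one attempt and no reset: what is moved stays moved. The work goes in short steps, Python scripts to look and compute and a shell command to move; the robot and the scene stay as the last step left them, time stands still between calls to the robot, and variables do not carry over. Pictures are saved under pics/ and viewed, at most 11 in all, crops included, and the job is handed in when it is done.

```bash
mkdir -p pics
cat > h.py <<'E'
import numpy as np, cv2
from plant import bot, viewer
def K(p):
    f=240/np.tan(np.radians(p["fov_y"])/2)
    return np.array([[f,0,p["cx"]],[0,f,p["cy"]],[0,0,1.]])
def ray(p,uv,z):
    "pixels -> world points on plane z"
    uv=np.asarray(uv,float).reshape(-1,1,2)
    n=cv2.undistortPoints(uv,K(p),np.array(p["dist_coeffs"],float)).reshape(-1,2)
    T=np.array(p["T"]); d=np.c_[n,np.ones(len(n))]@T[:3,:3].T; o=T[:3,3]
    return o+d*((z-o[2])/d[:,2])[:,None]
def proj(p,X):
    T=np.linalg.inv(np.array(p["T"])); r,_=cv2.Rodrigues(T[:3,:3])
    return cv2.projectPoints(np.asarray(X,float).reshape(-1,1,3),r,T[:3,3],K(p),np.array(p["dist_coeffs"],float))[0].reshape(-1,2)
def shot(n,f=None):
    p=viewer.capture(n)
    if f: cv2.imwrite(f"pics/{f}.png",p["frame"][...,::-1])
    return p
E
python3 - <<'E'
from h import *
for n in("scene","side","wrist"):
    p=shot(n,n+"0")
    print(n,p["fov_y"],np.round(np.array(p["T"]),2).tolist())
    for t in["board","straightedge","mat","tin","jar","lift0","lift1"]:
        for d in viewer.recognise(t,p)[:4]: print(t,round(d["score"],2),np.round(d["centre"]),np.round(ray(p,d["centre"],10)[0]))
print({k:np.round(v,3).tolist() for k,v in bot.get_obs().items()})
E
```

```text
scene 48.811144544691686 [[0.69, 0.46, -0.56, 1226.93], [0.72, -0.43, 0.55, -618.98], [0.01, -0.78, -0.63, 755.39], [0.0, 0.0, 0.0, 1.0]]
board 0.55 [308. 224.] [532.  24.  10.]
straightedge 0.93 [162. 284.] [ 475. -325.   10.]
mat 0.92 [154. 307.] [ 520. -370.   10.]
mat 0.74 [306. 224.] [529.  21.  10.]
tin 0.93 [390. 170.] [509. 340.  10.]
jar 0.76 [362. 243.] [661.  64.  10.]
lift0 0.59 [301. 214.] [495.  37.  10.]
lift0 0.57 [286. 228.] [510. -23.  10.]
lift0 0.53 [321. 213.] [522.  74.  10.]
lift1 0.59 [301. 214.] [495.  37.  10.]
lift1 0.57 [286. 228.] [510. -23.  10.]
lift1 0.53 [321. 213.] [522.  74.  10.]
side 51.996202559218624 [[-0.97, -0.13, 0.23, 375.22], [-0.26, 0.55, -0.79, 721.9], [-0.02, -0.82, -0.57, 562.5], [0.0, 0.0, 0.0, 1.0]]
board 0.68 [352. 286.] [510.  80.  10.]
straightedge 0.75 [398. 174.] [ 491. -360.   10.]
straightedge 0.62 [268. 249.] [691.   9.  10.]
mat 0.75 [411. 186.] [ 454. -305.   10.]
mat 0.26 [369. 271.] [489.  32.  10.]
tin 0.68 [267. 247.] [696.   4.  10.]
tin 0.57 [296. 404.] [529. 336.  10.]
jar 0.57 [266. 249.] [695.  12.  10.]
lift0 0.78 [335. 300.] [530. 122.  10.]
lift0 0.59 [353. 281.] [512.  66.  10.]
lift0 0.57 [362. 251.] [514. -27.  10.]
lift0 0.48 [367. 269.] [493.  27.  10.]
lift1 0.78 [335. 300.] [530. 122.  10.]
lift1 0.59 [353. 281.] [512.  66.  10.]
lift1 0.57 [362. 251.] [514. -27.  10.]
lift1 0.48 [367. 269.] [493.  27.  10.]
wrist 64.48157008242835 [[0.32, 0.91, 0.27, 96.46], [0.95, -0.31, -0.09, 521.14], [0.0, 0.28, -0.96, 385.08], [0.0, 0.0, 0.0, 1.0]]
{'time': 1.2, 'joint_positions': [1.095, 0.342, 1.524, 0.0, 1.275, -0.146], 'dq': [-0.0, -0.001, 0.002, 0.001, -0.001, -0.001], 'tau': [-0.001, -43.114, -24.447, 0.072, 0.048, 0.0], 'tool_pos': [170.012, 496.742, 226.759], 'tcp_rot': [3.141, 0.0, 2.812], 'contact_force': [0.001, -0.226, 0.055], 'moment': [-0.038, 0.008, -0.024], 'finger_force': 0.0, 'grip_width': 91.378}
```

```bash
python3 -c "
import cv2
a=cv2.imread('pics/scene0.png');b=cv2.imread('pics/side0.png')
cv2.imwrite('pics/scA.png',cv2.resize(a[120:420,60:460],(800,600),interpolation=cv2.INTER_CUBIC))
cv2.imwrite('pics/sdA.png',cv2.resize(b[140:440,180:580],(800,600),interpolation=cv2.INTER_CUBIC))"
```

```text
(no output)
```

View pics/scA.png

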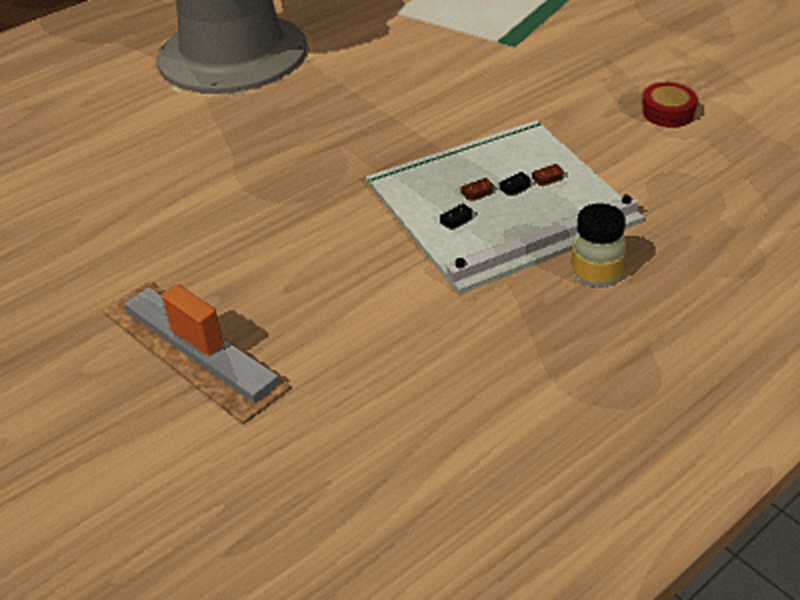

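View pics/sdA.png

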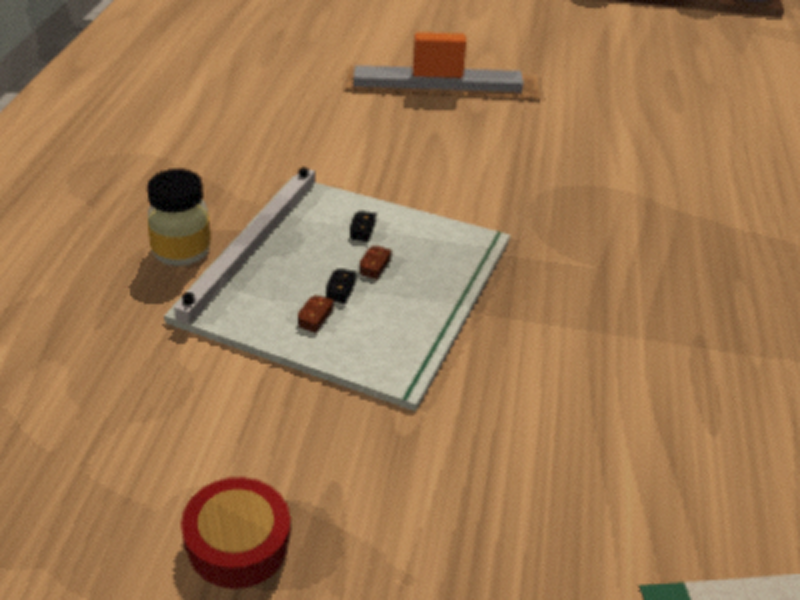

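The scene view shows the board with its four lifts (crop 440–565, 165–225). The fence runs from (450,270) to (640,210), with the jar beyond it at (598,245) and the tin at (670,103). The straightedge lies along the mat, with its ends at crop (130,300) and (265,390). The side view agrees.

Run:
```python
from h import *
S=shot("scene");D=shot("side")
s=lambda L:np.array(L)/2.+[60,120]
d=lambda L:np.array(L)/2.+[180,140]
R=lambda a:np.round(a,1).tolist()
print("board scene NR NL FL FR",R(ray(S,s([[368,179],[540,123],[645,219],[460,290]]),8)[:,:2]))
print("board side NR NL FL",R(ray(D,d([[510,238],[415,405],[168,322]]),8)[:,:2]))
print("grip top scene",R(ray(S,s([[163,289],[182,285],[222,322],[205,329]]),66)[:,:2]), "side",R(ray(D,d([[414,34],[467,35]]),66)[:,:2]))
print("mat scene",R(ray(S,s([[105,311],[245,421],[291,386]]),4)[:,:2]))
print("bar scene top",R(ray(S,s([[125,300],[152,284],[277,377],[253,396]]),16)[:,:2]))
for t in("lift0","straightedge","mat"):
  for p,n in((S,"S"),(D,"D")):
    for c in viewer.cut_out(t,p)[:4]:
        m=c["pixels"].astype(np.uint8); r=cv2.minAreaRect(cv2.findNonZero(m))
        print(t,n,round(c["score"],2),m.sum(),R(ray(p,c["centre"],13)[0,:2]))
```

```text
board scene NR NL FL FR [[387.0, -48.1], [440.2, 185.4], [659.8, 135.7], [606.3, -95.6]]
board side NR NL FL [[376.7, -35.5], [429.2, 194.2], [645.8, 150.6]]
grip top scene [[457.9, -348.5], [465.5, -331.6], [536.8, -329.5], [534.1, -346.4]] side [[517.0, -329.8], [456.6, -341.2]]
mat scene [[377.2, -387.3], [602.5, -357.6], [595.2, -300.7]]
bar scene top [[389.9, -367.4], [387.1, -333.9], [586.8, -309.1], [591.7, -339.5]]
lift0 S 0.68 5626 [529.2, 29.3]
lift0 S 0.52 117 [485.3, 39.6]
lift0 S 0.48 110 [520.1, 67.6]
lift0 S 0.45 107 [509.9, -20.7]
lift0 D 0.74 180 [528.0, 117.1]
lift0 D 0.59 208 [511.1, 75.0]
lift0 D 0.49 169 [495.1, 30.3]
lift0 D 0.46 1348 [494.5, -344.2]
straightedge S 0.97 1743 [473.5, -325.5]
straightedge D 0.67 1238 [492.1, -352.9]
mat D 0.89 510 [467.0, -297.4]
```

```bash
cat > plan.py <<'E'
from h import *
def plan(x,y,z,yaw,n=None,p0=None):
    "print per-call numbers (tool axes, scaled units) for a straight tool-down move"
    if p0 is None:
        o=bot.get_obs(); p0=np.r_[o["tool_pos"],o["tcp_rot"][2]]
    p1=np.array([x,y,z,yaw],float); d=p1-p0; d[3]=(d[3]+np.pi)%(2*np.pi)-np.pi
    if n is None: n=int(np.ceil(max(np.hypot(d[0],d[1])/99,abs(d[2])/99,abs(d[3])/.9,1)))
    for i in range(n):
        a=p0[3]+d[3]*i/n; X=np.array([np.cos(a),np.sin(a)]);Y=np.array([np.sin(a),-np.cos(a)])
        s=d/n; rows=max(np.linalg.norm(s[:3])/41.7,abs(s[3])/.125)
        print(np.round([s[:2]@X/100,s[:2]@Y/100,-s[2]/100,0,0,-s[3]/np.pi],3).tolist(),"rows",round(rows,1))
    return p1
E
python3 -c "
from plan import *
p=plan(480,130,250,1.349)"
```

```text
[-0.824, -0.493, -0.047, 0.0, 0.0, 0.093] rows 2.3
[-0.931, -0.234, -0.047, 0.0, 0.0, 0.093] rows 2.3
[-0.959, 0.044, -0.047, 0.0, 0.0, 0.093] rows 2.3
[-0.906, 0.319, -0.047, 0.0, 0.0, 0.093] rows 2.3
[-0.775, 0.567, -0.047, 0.0, 0.0, 0.093] rows 2.3
```

```bash
H="python3 -m handwheel"
$H '-.82 -.49 -.05 0 0 .093 1;-.82 -.49 -.05 0 0 .093 1;-.82 -.49 -.05 0 0 .093 1'
$H '-.93 -.23 -.05 0 0 .093 1;-.93 -.23 -.05 0 0 .093 1;-.93 -.23 -.05 0 0 .093 1' >/dev/null
$H '-.96 .04 -.05 0 0 .093 1;-.96 .04 -.05 0 0 .093 1;-.96 .04 -.05 0 0 .093 1' >/dev/null
$H '-.91 .32 -.05 0 0 .093 1;-.91 .32 -.05 0 0 .093 1;-.91 .32 -.05 0 0 .093 1'>/dev/null
$H '-.78 .57 -.05 0 0 .093 1;-.78 .57 -.05 0 0 .093 1;-.78 .57 -.05 0 0 .093 1;-.78 .57 -.05 0 0 .093 1'
python3 - <<'E'
from h import *
p=shot("wrist","w1"); print(np.round(p["T"],2).tolist())
E
```

```text
time: 1.85
tool_pos: [233.7, 421.0, 231.9]
tcp_rot: [-3.141, 0.002, 2.512]
contact_force: [-0.1, 0.6, 0.2]
grip_width: 92.0
finger_force: 0.0
time: 2.93
tool_pos: [482.4, 127.6, 251.6]
tcp_rot: [3.141, 0.0, 1.345]
contact_force: [-0.9, -0.3, -0.0]
grip_width: 92.0
finger_force: 0.0
[[0.97, -0.21, -0.06, 498.28], [-0.22, -0.94, -0.28, 201.85], [0.0, 0.28, -0.96, 409.87], [0.0, 0.0, 0.0, 1.0]]
```

View pics/w1.png

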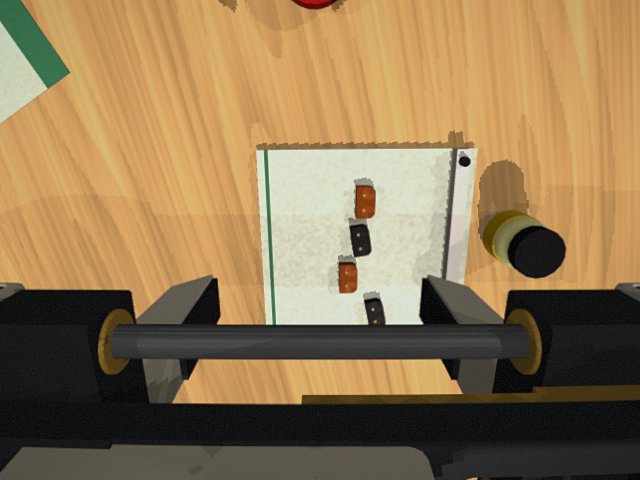

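The wrist view shows the board's near-left corner at (257,150) and its far-left corner at (477,149). The near edge runs down to (274,325), and the foot of the fence runs from about (452,150) to (443,278). The four lifts are at (365,202), (360,240), (347,278) and (374,312).

Run:
```python
from h import *
p=shot("wrist"); g=cv2.cvtColor(p["frame"],cv2.COLOR_RGB2GRAY).astype(int)
for r in(170,220,265): print(r,"near",g[r,252:276].tolist(),"fence",g[r,436:480].tolist())
R=lambda a:np.round(a,1).tolist()
print("near edge",R(ray(p,[[257,150],[274,325]],8)[:,:2]),"FL",R(ray(p,[477,149],8)[0]))
print("lifts",R(ray(p,[[365,202],[360,240],[347,278],[374,312]],18)[:,:2]))
```

```text
170 near [178, 162, 159, 159, 167, 175, 166, 165, 225, 221, 218, 218, 218, 226, 231, 107, 85, 91, 129, 231, 225, 224, 223, 221] fence [206, 199, 202, 203, 207, 204, 202, 198, 198, 196, 200, 203, 206, 208, 213, 215, 161, 101, 76, 75, 73, 82, 171, 204, 205, 205, 205, 220, 221, 222, 224, 225, 224, 222, 220, 220, 213, 209, 209, 201, 198, 196, 175, 170]
220 near [176, 176, 157, 155, 153, 154, 156, 158, 153, 159, 209, 211, 215, 217, 213, 211, 203, 122, 83, 84, 114, 221, 221, 218] fence [185, 184, 184, 189, 191, 190, 188, 189, 186, 187, 152, 109, 99, 78, 59, 60, 66, 148, 200, 209, 206, 207, 205, 207, 206, 204, 206, 205, 205, 204, 206, 202, 202, 202, 210, 209, 190, 175, 174, 169, 165, 163, 165, 164]
265 near [162, 161, 160, 154, 152, 149, 136, 140, 143, 142, 140, 153, 195, 211, 216, 215, 217, 221, 216, 125, 82, 85, 111, 209] fence [192, 189, 187, 190, 194, 199, 202, 162, 103, 72, 63, 61, 70, 158, 190, 188, 183, 183, 186, 184, 185, 186, 181, 183, 185, 184, 191, 192, 191, 192, 192, 172, 158, 153, 150, 147, 149, 155, 154, 149, 151, 154, 157, 161]
near edge [[427.2, 190.9], [393.1, -9.8]] FL [650.3, 142.2, 8.0]
lifts [[525.3, 114.8], [512.2, 75.0], [489.7, 34.7], [511.5, -13.3]]
```

Run:
```python
from h import *
p=shot("wrist");R=lambda a:np.round(a,1).tolist()
ne=ray(p,[[259.6,170],[261.6,220],[263.6,265]],8)[:,:2]
ft=ray(p,[[457.9,170],[453,220],[449,265]],22)[:,:2]
ff=ray(p,[[452,170],[446,220],[443,265]],8)[:,:2]
for a in(ne,ft,ff): d=a[0]-a[2]; print(R(a),"yaw",np.arctan2(d[1],d[0])-np.pi/2)
FL=ray(p,[477,149],8)[0,:2];NL=ray(p,[257,150],8)[0,:2]; d=FL-NL; print("left edge yaw",np.arctan2(d[1],d[0]),np.linalg.norm(d))
for yaw in(-.205,-.217,-.23):
    x=np.array([np.cos(yaw),np.sin(yaw)]);y=np.array([-x[1],x[0]])
    O=ne@x; print(yaw,"near",R(O),"fence x in board",R(ft@x-O.mean()-200),R(ff@x-O.mean()-200),"y of left edge",R(NL@y),R(FL@y))
```

```text
[[423.4, 171.3], [411.4, 118.5], [400.1, 67.3]] yaw -0.22048640377399265
[[622.5, 129.0], [611.2, 77.8], [600.9, 28.2]] yaw -0.2118285678578784
[[621.0, 127.6], [607.9, 74.9], [598.0, 23.3]] yaw -0.21721081549381305
left edge yaw -0.21261575943981534 228.3747903142177
-0.205 near [379.6, 378.7, 378.0] fence x in board [4.5, 3.8, 3.8] [3.3, 1.1, 2.0] y of left edge 274.6 272.8
-0.217 near [376.6, 376.3, 376.2] fence x in board [3.8, 3.8, 4.4] [2.6, 1.2, 2.6] y of left edge 279.1 280.1
-0.23 near [373.2, 373.6, 374.2] fence x in board [3.1, 3.8, 5.0] [1.9, 1.2, 3.3] y of left edge 283.9 287.9
```

```bash
python3 -c "
from plan import *
p=plan(490,-335,250,.125)"
```

```text
[-0.905, 0.222, 0.003, 0.0, 0.0, 0.078] rows 2.2
[-0.824, 0.435, 0.003, 0.0, 0.0, 0.078] rows 2.2
[-0.693, 0.622, 0.003, 0.0, 0.0, 0.078] rows 2.2
[-0.521, 0.772, 0.003, 0.0, 0.0, 0.078] rows 2.2
[-0.318, 0.876, 0.003, 0.0, 0.0, 0.078] rows 2.2
```

```bash
H="python3 -m handwheel"
$H '-.9 .22 0 0 0 .078 1;-.9 .22 0 0 0 .078 1;-.9 .22 0 0 0 .078 1' >/dev/null
$H '-.82 .44 0 0 0 .078 1;-.82 .44 0 0 0 .078 1;-.82 .44 0 0 0 .078 1' >/dev/null
$H '-.69 .62 0 0 0 .078 1;-.69 .62 0 0 0 .078 1;-.69 .62 0 0 0 .078 1' >/dev/null
$H '-.52 .77 0 0 0 .078 1;-.52 .77 0 0 0 .078 1;-.52 .77 0 0 0 .078 1'>/dev/null
$H '-.32 .88 0 0 0 .078 1;-.32 .88 0 0 0 .078 1;-.32 .88 0 0 0 .078 1;-.32 .88 0 0 0 .078 1'
python3 - <<'E'
from h import *
p=shot("wrist","w2")
E
```

```text
time: 4.42
tool_pos: [491.2, -335.7, 250.9]
tcp_rot: [-3.141, 0.0, 0.128]
contact_force: [-0.0, 0.2, 0.4]
grip_width: 92.0
finger_force: 0.0
```

View pics/w2.png

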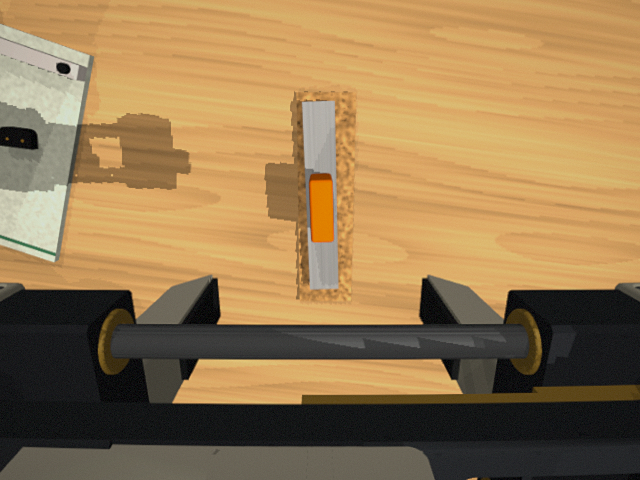

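The straightedge runs from (303,101)/(335,100) to (309,289)/(338,289). The top of the grip is at (310–334, 180–242), and the mat spans about (295–356, 90–302).

Run:
```python
from h import *
p=shot("wrist");R=lambda a:np.round(a,1).tolist()
b=ray(p,[[302,101],[335,100],[338.5,289],[309,289.5]],16)[:,:2]
g=ray(p,[[310.5,180.5],[333,180],[334,241],[311.5,242]],66)[:,:2]
m=ray(p,[[295,90],[356,91],[351,302],[297,300]],4)[:,:2]
for n,q in zip("bgm",(b,g,m)):
    d=(q[0]+q[1]-q[2]-q[3])/2; print(n,R(q),"mid",R(q.mean(0)),"len",R(np.linalg.norm(d)),"dir",np.arctan2(d[1],d[0]))
c=viewer.cut_out("mat",p); print(len(c) and R(ray(p,c[0]["centre"],4)[0]))
```

```text
b [[583.3, -304.2], [588.4, -336.1], [389.4, -368.3], [384.5, -335.4]] mid [486.4, -336.0] len 201.5 dir 0.15820951412228731
g [[514.3, -322.4], [517.4, -342.5], [460.3, -351.5], [456.6, -330.5]] mid [487.2, -336.7] len 58.1 dir 0.14746811305553165
m [[593.4, -295.3], [600.4, -356.2], [369.4, -386.6], [363.7, -323.5]] mid [481.7, -340.4] len 232.2 dir 0.1264266897562439
[495.1, -357.1, 4.0]
```

```bash
python3 -c "
from plan import *
p=plan(486.7,-336.3,120,.155)
p=plan(486.7,-336.3,27,.155,p0=p)"
```

```text
[-0.026, 0.015, 0.658, 0.0, 0.0, -0.004] rows 1.6
[-0.027, 0.015, 0.658, 0.0, 0.0, -0.004] rows 1.6
[0.0, 0.0, 0.93, 0.0, 0.0, -0.0] rows 2.2
```

```bash
H="python3 -m handwheel"
$H '-.05 .03 .66 0 0 -.009 1;-.05 .03 .66 0 0 -.009 1;-.05 .03 .66 0 0 -.009 1' >/dev/null
$H '0 0 .65 0 0 0 1;0 0 .65 0 0 0 1;0 0 .65 0 0 0 1' >/dev/null
$H '0 0 .25 0 0 0 1;0 0 .5 0 0 0 1;0 0 .75 0 0 0 1;0 0 .93 0 0 0 1;0 0 .93 0 0 0 1;0 0 .93 0 0 0 1'
```

```text
time: 5.57
tool_pos: [487.6, -338.3, 29.5]
tcp_rot: [3.141, -0.001, 0.155]
contact_force: [-0.6, 0.8, 0.4]
grip_width: 92.1
finger_force: 0.0
```

```bash
H="python3 -m handwheel"
$H '0 -.02 .02 0 0 0 1;0 -.02 .02 0 0 0 1'
$H '0 0 0 0 0 0 -1;0 0 0 0 0 0 -1;0 0 0 0 0 0 -1;0 0 0 0 0 0 -1;0 0 0 0 0 0 -1;0 0 0 0 0 0 -1;0 0 0 0 0 0 -1;0 0 0 0 0 0 -1'
```

```text
time: 5.73
tool_pos: [487.3, -336.8, 27.9]
tcp_rot: [3.139, -0.002, 0.155]
contact_force: [0.9, 0.1, 0.4]
grip_width: 91.8
finger_force: 0.0
time: 6.4
tool_pos: [486.1, -336.5, 25.6]
tcp_rot: [-3.141, 0.0, 0.154]
contact_force: [0.4, -0.8, 0.3]
grip_width: 43.3
finger_force: 0.0
```

```bash
H="python3 -m handwheel"
$H '0 0 0 0 0 0 -1;0 0 0 0 0 0 -1;0 0 0 0 0 0 -1;0 0 0 0 0 0 -1;0 0 0 0 0 0 -1;0 0 0 0 0 0 -1;0 0 0 0 0 0 -1;0 0 0 0 0 0 -1'
$H '0 0 -.1 0 0 0 -1;0 0 -.3 0 0 0 -1;0 0 -.5 0 0 0 -1;0 0 -.5 0 0 0 -1;0 0 -.5 0 0 0 -1'
python3 - <<'E'
from h import *
p=shot("wrist","w3")
E
```

```text
time: 7.07
tool_pos: [486.2, -336.5, 25.7]
tcp_rot: [3.142, -0.0, 0.154]
contact_force: [0.1, -1.1, -0.2]
grip_width: 21.7
finger_force: 30.0
time: 7.48
tool_pos: [486.6, -336.7, 76.8]
tcp_rot: [3.14, -0.001, 0.154]
contact_force: [0.3, -0.6, -2.8]
grip_width: 21.5
finger_force: 30.0
```

View pics/w3.png

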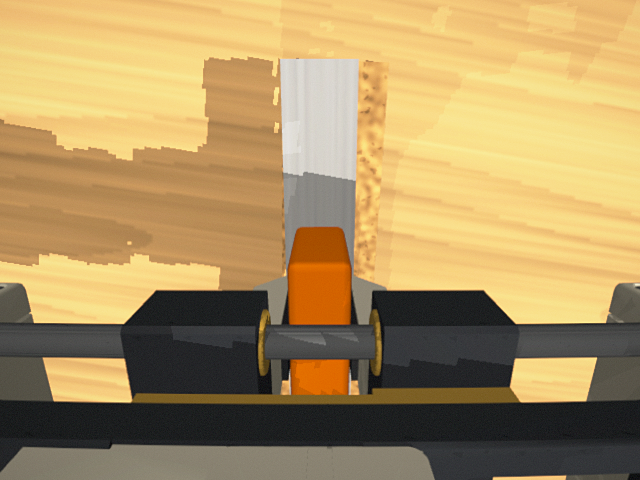

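The straightedge is held square to the tool, with the far end of the bar at (280,60)–(357,60).

Run:
```python
from plan import *
p=shot("wrist");o=bot.get_obs(); t=o["tool_pos"]; a=o["tcp_rot"][2]; print(np.round(t,1),a)
X=np.array([np.cos(a),np.sin(a)]);Y=np.array([np.sin(a),-np.cos(a)])
for q in ray(p,[[280,60],[357,60],[284,200],[354.5,200]],t[2]-25.7+16)[:,:2]: print(np.round([(q-t[:2])@X,(q-t[:2])@Y],1))
bx=np.array([.9768,-.2143]);by=np.array([.2143,.9768])
print("yaw goal",1.355)
def W(x,y): return 376.5*bx+by*159.5+bx*(x+200)+by*y
w=W(-176,1); print("near strip",w,"mid route")
p1=plan(*w,100,1.355)
```

```text
[ 485.6 -335.8   74.8] 0.15410867830152375
[100.1 -15.8]
[100.2  15.8]
[ 41.8 -15.6]
[41.8 16.2]
yaw goal 1.355
near strip [425.60355  70.94925] mid route
[0.006, -0.822, -0.05, 0.0, 0.0, -0.076] rows 2.0
[0.202, -0.797, -0.05, 0.0, 0.0, -0.076] rows 2.0
[0.386, -0.726, -0.05, 0.0, 0.0, -0.076] rows 2.0
[0.547, -0.614, -0.05, 0.0, 0.0, -0.076] rows 2.0
[0.678, -0.466, -0.05, 0.0, 0.0, -0.076] rows 2.0
```

```bash
H="python3 -m handwheel"
$H '0 -.27 -.05 0 0 -.025 -1;0 -.55 -.05 0 0 -.05 -1;0 -.82 -.05 0 0 -.076 -1' >/dev/null
$H '.07 -.26 -.05 0 0 -.025 -1;.14 -.53 -.05 0 0 -.05 -1;.2 -.8 -.05 0 0 -.076 -1' >/dev/null
$H '.13 -.24 -.05 0 0 -.025 -1;.26 -.49 -.05 0 0 -.05 -1;.39 -.73 -.05 0 0 -.076 -1' >/dev/null
$H '.18 -.2 -.05 0 0 -.025 -1;.36 -.41 -.05 0 0 -.05 -1;.55 -.61 -.05 0 0 -.076 -1' >/dev/null
$H '.22 -.15 -.05 0 0 -.025 -1;.45 -.31 -.05 0 0 -.05 -1;.68 -.47 -.05 0 0 -.076 -1;.68 -.47 -.05 0 0 -.076 -1;.68 -.47 -.05 0 0 -.076 -1'
python3 - <<'E'
from plan import *
o=bot.get_obs(); print(np.round(o["tool_pos"],1),np.round(o["tcp_rot"],3),np.round(o["contact_force"],1))
plan(425.6,71,60,1.355)
p=shot("wrist","w4")
E
```

```text
time: 9.0
tool_pos: [425.8, 72.4, 99.9]
tcp_rot: [-3.139, 0.0, 1.35]
contact_force: [-0.1, -0.2, -2.0]
grip_width: 22.2
finger_force: 30.0
[425.8  72.4  99.9] [-3.139  0.     1.35 ] [-0.1 -0.2 -2. ]
[-0.014, 0.001, 0.399, 0.0, 0.0, -0.001] rows 1.0
```

View pics/w4.png

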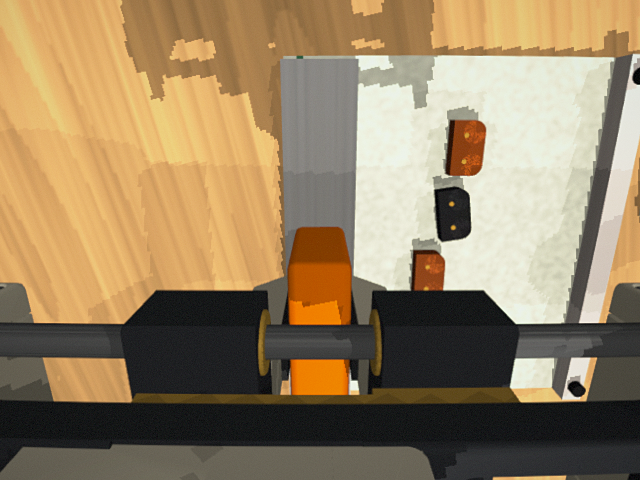

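The bar hangs over the near strip, with its right edge at column ~356. The lifts are at (466,148), (452,213), (428,272), with the fourth hidden. The fence's top near edge runs from about (632,60) to (568,385). I'll measure that edge from this picture.

Run:
```python
from h import *
p=shot("wrist"); g=cv2.cvtColor(p["frame"],cv2.COLOR_RGB2GRAY).astype(int)
pts=[];ft=[]
for r in list(range(70,275,20))+[370,380]:
    seg=g[r,555:638]; dg=np.diff(cv2.blur(seg.astype(np.float32)[None],(3,1))[0])
    i=np.argmax(dg); j=np.argmin(dg[:i+1]) ; pts.append((555.5+i,r)); ft.append((555.5+j,r))
print(pts,ft)
P=ray(p,pts,22)[:,:2]; F=ray(p,ft,8)[:,:2]
for Q in(P,F):
    vx,vy,x0,y0=cv2.fitLine(Q.astype(np.float32),cv2.DIST_HUBER,0,.01,.01).ravel(); s=np.sign(vy);vx*=s;vy*=s
    n=np.array([vy,-vx]); print("yaw",np.arctan2(vy,vx)-np.pi/2,"dist",np.array([x0,y0])@n,"res",np.round((Q-[x0,y0])@n,1))
    o=bot.get_obs(); print("tcp dist",o["tool_pos"][:2]@n,"travel to press",np.array([x0,y0])@n-36-o["tool_pos"][:2]@n)
```

```text
[(np.float64(627.5), 70), (np.float64(623.5), 90), (np.float64(620.5), 110), (np.float64(616.5), 130), (np.float64(612.5), 150), (np.float64(608.5), 170), (np.float64(604.5), 190), (np.float64(600.5), 210), (np.float64(597.5), 230), (np.float64(592.5), 250), (np.float64(588.5), 270), (np.float64(566.5), 370), (np.float64(578.5), 380)] [(np.float64(609.5), 70), (np.float64(606.5), 90), (np.float64(603.5), 110), (np.float64(597.5), 130), (np.float64(594.5), 150), (np.float64(592.5), 170), (np.float64(585.5), 190), (np.float64(583.5), 210), (np.float64(581.5), 230), (np.float64(576.5), 250), (np.float64(573.5), 270), (np.float64(563.5), 370), (np.float64(571.5), 380)]
yaw -0.21593189 dist 581.5607 res [ 0.  -0.2  0.2  0.1  0.  -0.1 -0.1 -0.1  0.6 -0.   0.1 -0.2 10.8]
tcp dist 401.4301452501407 travel to press 144.13058473032805
yaw -0.19768083 dist 584.4277 res [ 1.   1.1  1.2 -0.6 -0.4  0.5 -2.1 -1.1 -0.1 -1.1 -0.7  6.1 14.2]
tcp dist 404.2960537330081 travel to press 144.13161960683567
```

```bash
H="python3 -m handwheel"
$H '-.01 0 .15 0 0 -.001 -1;-.01 0 .3 0 0 -.001 -1;-.01 0 .45 0 0 -.001 -1;-.01 0 .55 0 0 -.001 -1;-.01 0 .62 0 0 -.001 -1;-.01 0 .65 0 0 -.001 -1;-.01 0 .65 0 0 -.001 -1;-.01 0 .65 0 0 -.001 -1'
$H '0 0 0 0 0 0 -1;0 0 0 0 0 0 -1;0 0 0 0 0 0 -1'
```

```text
time: 9.77
tool_pos: [427.0, 69.9, 35.9]
tcp_rot: [3.141, -0.0, 1.35]
contact_force: [-0.0, -0.4, -1.4]
grip_width: 21.7
finger_force: 30.0
time: 10.02
tool_pos: [427.0, 70.3, 36.2]
tcp_rot: [3.14, -0.0, 1.351]
contact_force: [0.5, -0.5, -2.5]
grip_width: 22.0
finger_force: 30.0
```

```bash
H="python3 -m handwheel"
$H '0 0 .04 0 0 -.0015 -1;0 .05 .04 0 0 -.0015 -1;0 .12 .04 0 0 -.0015 -1;0 .18 .04 0 0 -.0015 -1;0 .24 .04 0 0 -.0015 -1;0 .3 .04 0 0 -.0015 -1;0 .35 .04 0 0 -.0015 -1;0 .4 .04 0 0 -.0015 -1'
$H '0 .05 0 0 0 0 -1;0 .1 0 0 0 0 -1;0 .15 0 0 0 0 -1;0 .2 0 0 0 0 -1;0 .25 0 0 0 0 -1;0 .3 0 0 0 0 -1;0 .35 0 0 0 0 -1;0 .4 0 0 0 0 -1'
```

```text
time: 10.68
tool_pos: [466.3, 61.4, 31.7]
tcp_rot: [3.141, -0.0, 1.356]
contact_force: [-0.7, -0.7, -2.0]
grip_width: 21.8
finger_force: 30.0
time: 11.35
tool_pos: [505.2, 52.9, 31.7]
tcp_rot: [-3.141, -0.0, 1.356]
contact_force: [-0.3, -0.1, -3.2]
grip_width: 21.9
finger_force: 30.0
```

```bash
H="python3 -m handwheel"
$H '0 .05 0 0 0 0 -1;0 .1 0 0 0 0 -1;0 .15 0 0 0 0 -1;0 .2 0 0 0 0 -1;0 .25 0 0 0 0 -1;0 .3 0 0 0 0 -1;0 .35 0 0 0 0 -1;0 .4 0 0 0 0 -1'
$H '0 .03 0 0 0 0 -1;0 .06 0 0 0 0 -1;0 .09 0 0 0 0 -1;0 .12 0 0 0 0 -1;0 .15 0 0 0 0 -1;0 .15 0 0 0 0 -1'
python3 - <<'E'
from h import *
o=bot.get_obs(); print(o["contact_force"],o["tool_pos"][:2]@np.array([.9768,-.2143]))
p=shot("wrist","w5")
E
```

```text
time: 12.02
tool_pos: [544.3, 44.4, 31.7]
tcp_rot: [-3.142, -0.0, 1.356]
contact_force: [-0.3, 0.1, -1.2]
grip_width: 22.1
finger_force: 30.0
time: 12.52
tool_pos: [559.2, 41.1, 31.8]
tcp_rot: [3.141, -0.0, 1.356]
contact_force: [-1.2, -0.4, -1.8]
grip_width: 21.9
finger_force: 30.0
[-1.18516831 -0.41952311 -1.84918952] 537.4097016116855
```

View pics/w5.png

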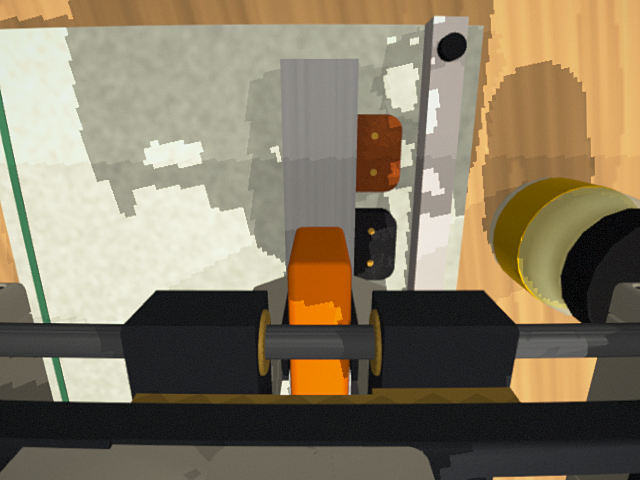

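The lifts sit square on the bar, at (380,153) and (377,243). The fence is still about 20 px (8 mm) away. I'll approach it in small steps and watch the force.

```bash
cat > f.py <<'E'
from h import *
o=bot.get_obs(); n=np.array([.9768,-.2143]); print("push",np.round(-o["contact_force"][:2]@n,1),"dist",np.round(o["tool_pos"][:2]@n,2),"t",round(o["time"],2),"yaw",round(o["tcp_rot"][2],4),"mom",np.round(o["moment"],2))
E
H="python3 -m handwheel"
$H '0 .02 0 0 0 0 -1;0 .04 0 0 0 0 -1;0 .055 0 0 0 0 -1;0 .055 0 0 0 0 -1' >/dev/null; python3 f.py
$H '0 .01 0 0 0 0 -1;0 .01 0 0 0 0 -1' >/dev/null; python3 f.py
$H '0 .01 0 0 0 0 -1;0 .01 0 0 0 0 -1' >/dev/null; python3 f.py
```

```text
push -0.1 dist 542.57 t 12.9 yaw 1.3556 mom [-0.08  0.07  0.01]
push -0.1 dist 543.31 t 13.07 yaw 1.3556 mom [-0.15  0.03  0.01]
push 0.2 dist 544.31 t 13.23 yaw 1.3556 mom [-0.09  0.11 -0.01]
```

```bash
H="python3 -m handwheel"
$H '0 .01 0 0 0 0 -1;0 .01 0 0 0 0 -1' >/dev/null; python3 f.py
$H '0 .006 0 0 0 0 -1;0 .006 0 0 0 0 -1' >/dev/null; python3 f.py
$H '0 .005 0 0 0 0 -1;0 .005 0 0 0 0 -1' >/dev/null; python3 f.py
```

```text
push -0.4 dist 545.34 t 13.4 yaw 1.3557 mom [-0.1   0.06 -0.02]
push 0.5 dist 545.9 t 13.57 yaw 1.3557 mom [-0.14  0.1  -0.05]
push 0.3 dist 546.38 t 13.73 yaw 1.3557 mom [-0.13  0.07 -0.  ]
```

```bash
H="python3 -m handwheel"
$H '0 .005 0 0 0 0 -1;0 .005 0 0 0 0 -1' >/dev/null; python3 f.py
$H '0 .005 0 0 0 0 -1;0 .005 0 0 0 0 -1' >/dev/null; python3 f.py
$H '0 .005 0 0 0 0 -1;0 .005 0 0 0 0 -1' >/dev/null; python3 f.py
```

```text
push -0.1 dist 546.81 t 13.9 yaw 1.3556 mom [-0.05  0.12  0.03]
push 1.8 dist 546.94 t 14.07 yaw 1.3555 mom [-0.    0.37 -0.07]
push 4.0 dist 546.97 t 14.23 yaw 1.3556 mom [ 0.13  0.78 -0.17]
```

```bash
H="python3 -m handwheel"
$H '0 .005 0 0 0 0 -1;0 .005 0 0 0 0 -1' >/dev/null; python3 f.py
$H '0 .005 0 0 0 0 -1;0 .005 0 0 0 0 -1' >/dev/null; python3 f.py
```

```text
push 6.1 dist 546.99 t 14.4 yaw 1.3556 mom [ 0.15  1.11 -0.16]
push 5.9 dist 547.04 t 14.57 yaw 1.3557 mom [ 0.17  1.32 -0.17]
```

```bash
H="python3 -m handwheel"
$H '0 .005 0 0 0 0 -1;0 .005 0 0 0 0 -1' >/dev/null; python3 f.py
$H '0 .005 0 0 0 0 -1;0 .005 0 0 0 0 -1' >/dev/null; python3 f.py
$H '0 .003 0 0 0 0 -1;0 .003 0 0 0 0 -1' >/dev/null; python3 f.py
```

```text
push 8.5 dist 547.04 t 14.73 yaw 1.3557 mom [ 0.17  1.5  -0.19]
push 8.8 dist 547.06 t 14.9 yaw 1.3557 mom [ 0.28  1.71 -0.17]
push 10.9 dist 547.09 t 15.07 yaw 1.3558 mom [ 0.34  1.87 -0.13]
```

```bash
H="python3 -m handwheel"
$H '0 .003 0 0 0 0 -1;0 .003 0 0 0 0 -1;0 .003 0 0 0 0 -1;0 .003 0 0 0 0 -1' >/dev/null; python3 f.py
$H '0 0 0 0 0 0 -1;0 0 0 0 0 0 -1;0 0 0 0 0 0 -1;0 0 0 0 0 0 -1' >/dev/null; python3 f.py
$H '0 0 0 0 0 0 -1;0 0 0 0 0 0 -1;0 0 0 0 0 0 -1;0 0 0 0 0 0 -1' >/dev/null; python3 f.py
python3 - <<'E'
from h import *
p=shot("wrist","w6"); s=shot("side","s6")
a=cv2.imread("pics/w6.png")[20:320,220:480]; b=cv2.imread("pics/s6.png")[180:330,250:450]
cv2.imwrite("pics/c6.png",np.hstack([cv2.resize(a,(390,450)),cv2.resize(b,(400,450))]))
print(bot.get_obs()["tool_pos"],bot.get_obs()["tcp_rot"])
E
```

```text
push 10.8 dist 547.08 t 15.4 yaw 1.3558 mom [ 0.37  1.93 -0.11]
push 10.9 dist 547.1 t 15.73 yaw 1.3558 mom [ 0.33  1.97 -0.2 ]
push 11.0 dist 547.08 t 16.07 yaw 1.3558 mom [ 0.32  1.97 -0.18]
[568.65715951  39.05855012  31.02082572] [-3.13438197e+00  5.09554516e-04  1.35573674e+00]
```

View pics/c6.png

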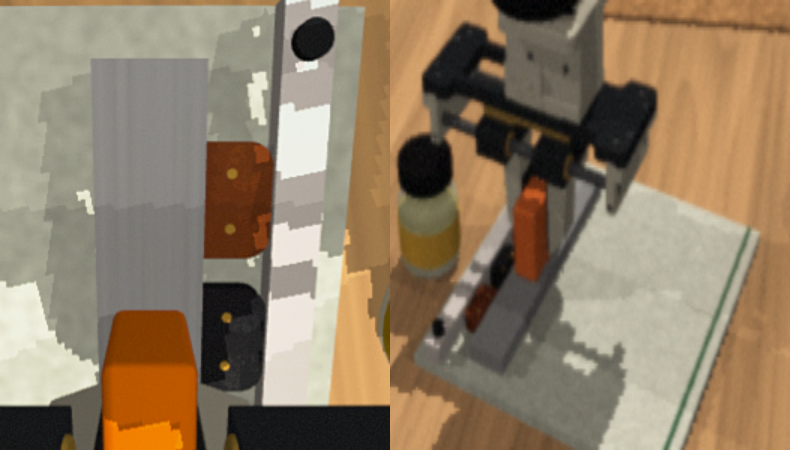

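The pressed row touches the fence on the visible side, and the force is holding at about 11 N. The moment shows slightly more load on the right, so I'll trim the yaw a little and hold again for margin.

```bash
H="python3 -m handwheel"
$H '0 .002 0 0 0 .001 -1;0 .002 0 0 0 .001 -1;0 .002 0 0 0 .001 -1;0 .002 0 0 0 .001 -1' >/dev/null; python3 f.py
$H '0 .002 0 0 0 .001 -1;0 .002 0 0 0 .001 -1;0 .002 0 0 0 .001 -1;0 .002 0 0 0 .001 -1' >/dev/null; python3 f.py
$H '0 0 0 0 0 0 -1;0 0 0 0 0 0 -1;0 0 0 0 0 0 -1;0 0 0 0 0 0 -1;0 0 0 0 0 0 -1;0 0 0 0 0 0 -1;0 0 0 0 0 0 -1;0 0 0 0 0 0 -1' >/dev/null; python3 f.py
```

```text
push 11.6 dist 547.1 t 16.5 yaw 1.3532 mom [0.45 2.05 0.06]
push 11.9 dist 547.13 t 16.83 yaw 1.3505 mom [0.5  2.07 0.37]
push 11.1 dist 547.11 t 17.5 yaw 1.3505 mom [0.5  2.07 0.3 ]
```

```bash
H="python3 -m handwheel"
$H '0 .001 0 0 0 -.001 -1;0 .001 0 0 0 -.001 -1;0 .001 0 0 0 -.001 -1;0 .001 0 0 0 -.001 -1;0 .001 0 0 0 -.001 -1;0 .001 0 0 0 -.001 -1;0 .001 0 0 0 -.001 -1;0 .001 0 0 0 -.001 -1' >/dev/null; python3 f.py
$H '0 0 0 0 0 0 -1;0 0 0 0 0 0 -1;0 0 0 0 0 0 -1;0 0 0 0 0 0 -1;0 0 0 0 0 0 -1;0 0 0 0 0 0 -1' >/dev/null; python3 f.py
```

```text
push 12.0 dist 547.12 t 18.17 yaw 1.3532 mom [0.43 2.17 0.09]
push 11.7 dist 547.13 t 18.67 yaw 1.3532 mom [0.46 2.11 0.05]
```

```bash
H="python3 -m handwheel"
$H '0 -.01 0 0 0 0 -1;0 -.03 0 0 0 0 -1;0 -.06 0 0 0 0 -1;0 -.12 0 0 0 0 -1;0 -.2 0 0 0 0 -1;0 -.32 0 0 0 0 -1;0 -.45 0 0 0 0 -1;0 -.6 0 0 0 0 -1' >/dev/null
$H '0 -.1 -.1 0 0 0 -1;0 -.2 -.3 0 0 0 -1;0 -.2 -.5 0 0 0 -1;0 -.2 -.7 0 0 0 -1;0 -.2 -.7 0 0 0 -1;0 -.2 -.7 0 0 0 -1'
python3 - <<'E'
from plan import *
p=shot("wrist","w7"); s=shot("scene","s7"); d=shot("side","d7")
a=cv2.imread("pics/w7.png"); b=cv2.imread("pics/s7.png")[180:270,240:400]; c=cv2.imread("pics/d7.png")[180:330,250:450]
cv2.imwrite("pics/c7.png",np.vstack([np.hstack([cv2.resize(b,(400,225)),cv2.resize(c,(300,225))]),cv2.resize(a,(700,375))[:375]])[:600])
n=plan(482,-340,90,.127)
E
```

```text
time: 19.83
tool_pos: [494.8, 55.6, 102.5]
tcp_rot: [3.138, -0.001, 1.353]
contact_force: [-0.3, 0.5, -2.8]
grip_width: 21.8
finger_force: 30.0
[-0.972, 0.186, 0.026, 0.0, 0.0, 0.098] rows 2.5
[-0.87, 0.471, 0.026, 0.0, 0.0, 0.098] rows 2.5
[-0.688, 0.711, 0.026, 0.0, 0.0, 0.098] rows 2.5
[-0.441, 0.886, 0.026, 0.0, 0.0, 0.098] rows 2.5
```

View pics/c7.png

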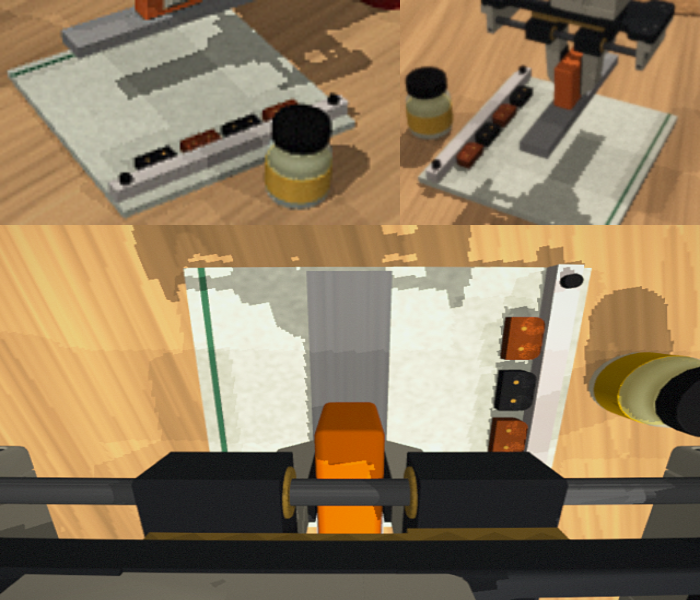

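All four lifts stand in a straight row on the fence in every view. I'll return to the mat.

```bash
H="python3 -m handwheel"
$H '-.24 .05 .03 0 0 .025 -1;-.49 .09 .03 0 0 .05 -1;-.73 .14 .03 0 0 .075 -1;-.97 .19 .03 0 0 .098 -1' >/dev/null
$H '-.22 .12 .03 0 0 .025 -1;-.44 .24 .03 0 0 .05 -1;-.65 .35 .03 0 0 .075 -1;-.87 .47 .03 0 0 .098 -1' >/dev/null
$H '-.17 .18 .03 0 0 .025 -1;-.34 .36 .03 0 0 .05 -1;-.52 .53 .03 0 0 .075 -1;-.69 .71 .03 0 0 .098 -1' >/dev/null
$H '-.11 .22 .03 0 0 .025 -1;-.22 .44 .03 0 0 .05 -1;-.33 .66 .03 0 0 .075 -1;-.44 .89 .03 0 0 .098 -1;-.44 .89 .03 0 0 .098 -1;-.44 .89 .03 0 0 .098 -1'
python3 - <<'E'
from plan import *
p=plan(482,-340,30,.13)
shot("wrist","w8")
E
```

```text
time: 21.48
tool_pos: [481.4, -340.9, 87.9]
tcp_rot: [-3.139, 0.002, 0.119]
contact_force: [1.0, 0.8, -2.2]
grip_width: 21.4
finger_force: 30.0
[0.007, -0.008, 0.579, 0.0, 0.0, -0.003] rows 1.4
```

View pics/w8.png

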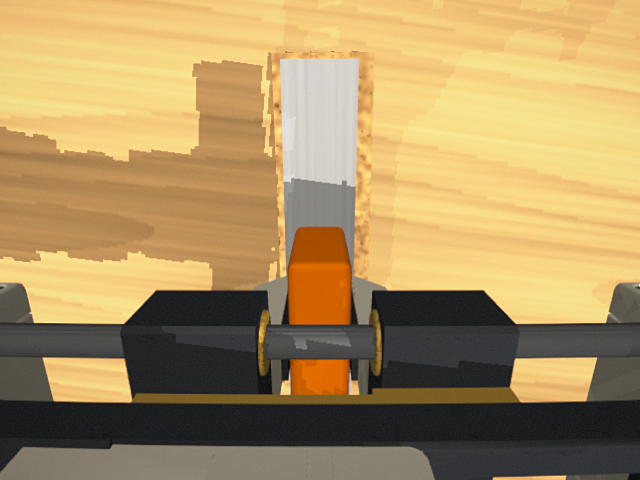

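The bar lies centred over the mat and parallel to it, with the mat at columns 272–374 and the bar at 280–358. Lowering it now.

```bash
H="python3 -m handwheel"
$H '0 0 .15 0 0 -.002 -1;0 0 .3 0 0 -.002 -1;0 0 .42 0 0 -.002 -1;0 0 .5 0 0 -.002 -1;0 0 .55 0 0 -.002 -1;0 0 .58 0 0 -.002 -1;0 0 .58 0 0 -.002 -1;0 0 .58 0 0 -.002 -1'
$H '0 0 .01 0 0 0 -1;0 0 .02 0 0 0 -1;0 0 .03 0 0 0 -1;0 0 .03 0 0 0 -1;0 0 .03 0 0 0 -1'
```

```text
time: 22.2
tool_pos: [482.6, -340.2, 32.1]
tcp_rot: [3.141, -0.0, 0.128]
contact_force: [0.1, -0.2, -3.1]
grip_width: 21.9
finger_force: 30.0
time: 22.62
tool_pos: [482.3, -340.3, 28.7]
tcp_rot: [-3.142, -0.0, 0.127]
contact_force: [-0.2, 0.2, -1.9]
grip_width: 21.5
finger_force: 30.0
```

```bash
H="python3 -m handwheel"
$H '0 0 .01 0 0 0 -1;0 0 .02 0 0 0 -1;0 0 .02 0 0 0 -1;0 0 .02 0 0 0 -1'
$H '0 0 .007 0 0 0 -1;0 0 .007 0 0 0 -1;0 0 .007 0 0 0 -1'
```

```text
time: 22.95
tool_pos: [482.3, -340.2, 26.6]
tcp_rot: [-3.141, 0.0, 0.127]
contact_force: [-0.3, -0.5, -2.4]
grip_width: 21.8
finger_force: 30.0
time: 23.2
tool_pos: [482.3, -340.3, 26.0]
tcp_rot: [-3.141, -0.0, 0.127]
contact_force: [-0.0, 0.6, -2.0]
grip_width: 21.9
finger_force: 30.0
```

```bash
H="python3 -m handwheel"
$H '0 0 .005 0 0 0 -1;0 0 .005 0 0 0 -1;0 0 .005 0 0 0 -1'
$H '0 0 0 0 0 0 0;0 0 0 0 0 0 0.3;0 0 0 0 0 0 1;0 0 0 0 0 0 1;0 0 0 0 0 0 1;0 0 0 0 0 0 1;0 0 0 0 0 0 1;0 0 0 0 0 0 1' >/dev/null
$H '0 0 0 0 0 0 1;0 0 0 0 0 0 1;0 0 0 0 0 0 1;0 0 0 0 0 0 1;0 0 0 0 0 0 1;0 0 0 0 0 0 1'
$H '0 0 -.2 0 0 0 1;0 0 -.5 0 0 0 1;0 0 -.8 0 0 0 1;0 0 -1 0 0 0 1;0 0 -1 0 0 0 1' >/dev/null
$H '0 0 -.4 0 0 0 1;0 0 -.8 0 0 0 1;0 0 -1 0 0 0 1;0 0 -1 0 0 0 1;0 0 -1 0 0 0 1;0 0 -1 0 0 0 1'
python3 - <<'E'
from h import *
shot("wrist","w9");shot("scene","s9")
a=cv2.imread("pics/w9.png"); b=cv2.imread("pics/s9.png")[180:360,90:400]
cv2.imwrite("pics/c9.png",np.hstack([cv2.resize(a[:330],(400,300)),cv2.resize(b,(400,300))]))
E
```

```text
time: 23.45
tool_pos: [482.4, -340.3, 25.7]
tcp_rot: [3.141, -0.0, 0.127]
contact_force: [-0.8, 1.3, -0.9]
grip_width: 21.7
finger_force: 30.0
time: 24.62
tool_pos: [482.4, -340.3, 25.5]
tcp_rot: [-3.142, -0.0, 0.127]
contact_force: [0.2, -0.6, 0.4]
grip_width: 91.8
finger_force: 0.0
time: 25.53
tool_pos: [481.7, -339.7, 223.8]
tcp_rot: [-3.139, 0.002, 0.127]
contact_force: [0.4, 0.9, 0.0]
grip_width: 92.0
finger_force: 0.0
```

View pics/c9.png

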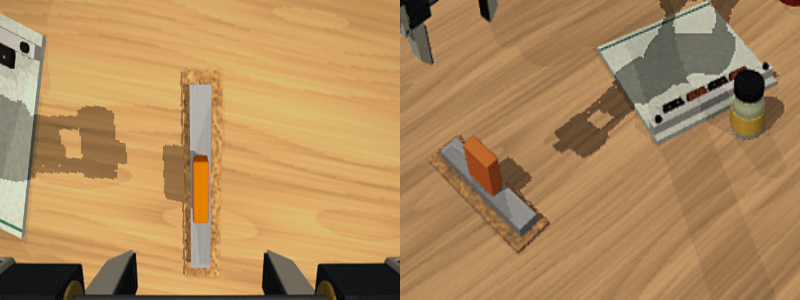

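The straightedge lies flat in the middle of its mat and along it. The lifts are home against the fence and the jar hasn't moved. Handing in.

```bash
python3 -m handwheel '0 0 0 0 0 0 1;0 0 0 0 0 0 1;0 0 0 0 0 0 1'>/dev/null; python3 -c "
from plant import bot
print(bot.close_job())"
```

```text
the job is handed in; nothing more can be done
None
```

I handed in the job at about 26 s of the 72 s allowed; the hand-in gave no verdict. All four lifts are home against the fence, after about 12 N by the wrist reading held for over a second. The straightedge is back flat on the middle of its mat, and the jar and tin were left alone.

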